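# Clear a ware shelf spot and press its label holder home

## Robot

A 6-joint arm with a two-finger parallel gripper is mounted at the origin on the work surface. World frame = base frame: x ahead of the robot, y to its left, z up, the work surface at z = 0. Lengths are in m, angles in rad, forces in N, time in s.
With the tool pointing down it reaches from about 0.3 to 0.775 m from the base axis. Payload 14.6 kg.
Tool frame: the origin (TCP) lies on the centre line of the jaws, within the pads' length; the fingertips stand 8 mm ahead of it and the grasp point (between the pads) lies 11 mm behind it; z points along the fingers, y is the line along which they close (so a half turn about z gives the same grasp; the last joint's range is limited). The gripper opens to 94 mm and grips with 3 to 60 N. Pads are 16 mm wide; open, the fingers measure 119 mm over their backs; the gripper's body (75 mm by 177 mm) begins 78 mm behind the grasp point.
Start: joints at [1.08, 0.3, 1.521, -0, 1.321, -0.067], TCP at [0.226, 0.501, 0.213] pointing down, gripper open.
Joint ranges: [-3.03, 3.03], [-0.79, 2.21], [0.23, 2.52], [-1.04, 4.18], [0, 3.07], [-2.55, 2.55]. Speed limits (rad/s): [2.22, 2.22, 2.57, 3.14, 3.14, 3.14].

## Interface

Orientations are given as a rotation vector (axis times angle).
In Python, from bench import ctrl gives the robot as it stands.
- The arm moves only by the tool drive_tool, never from a script. Its argument "plan" is a list of rows, each an object of numbers: "hand": the finger opening in mm, from 0 to 94; "x", "y", "z": the shift along the world's x, y, z in mm; "twist": the turn about the world's z in degrees. In form: [{"hand": .., "x": .., "y": .., "z": .., "twist": ..}, ...]. A call has 1 to 20 rows; each row shifts and turns the commanded pose from where the row before left it; what a row does not reach is not made up. A row lasts 1/12 s, in which the tool goes at most 41.7 mm and 7.16 degrees, less where a joint would pass 70% of its speed; a pose out of reach is approached as far as the arm can. A call is refused whole if a number of a shift passes 41.7 or a number of a turn 7.16, either way. A call with a gripper value outside its range is refused whole. The fingers move at their own pace and stop on an object; "grip_force" is the grip in N (left out, the last holds). Time passes only in rows, so rows that do not move let the fingers close. It gives the time, the measured TCP pose, the force, the opening and the grip force at its end, in the units of the state.
- ctrl.sense(): the state, without advancing time (a new reading comes with each control period).
- ctrl.read_camera(name): name is "side" or "top"; returns the picture (480x640x3 uint8, red, green, blue); there is no depth.
- ctrl.camera_info(name): a dict with "mtx" (3x3 intrinsics, pixels), "extrinsics" (4x4, takes a point from camera to world coordinates). Camera axes: x right, y down, z forward; pixel columns grow to the right and rows downward; lengths in m; the calibration is good to about 2 mm. A picture is of the moment at which its call begins. camera_info takes no time and is no camera call.
- ctrl.hand_in(): hands the job in; it is judged then, once.
The state is a dict: "time": time; "q": joint angles; "qvel": joint speeds; "tau": joint torques, N m; "tcp_pos": TCP position; "orientation": TCP orientation; "contact_force": force on the tool from outside, world axes, zero at the start; "moment": the same for the moment, N m; "finger_gap": finger opening in m; "grasp_force": force on a finger pad.
Only numpy, scipy, OpenCV 4.12 (cv2) and the standard library are available. Lean on these libraries where they do the work, as an engineer would, in place of code of your own. Each camera call takes 0.05 s, during which the arm holds its last target. There are 200 camera calls.

## Task

Leaving bowl, cup and jar where they are, pick up the scraper block and use it, not the fingers, to wipe the three dried clay chips off the riser's board over its back edge into the reclaim tray, then stand the scraper on the table. Next take the label holder from its wooden stand and push its blade down into the sprung clip behind the riser's front lip, fully home until its shoulder bears on the lip and board edge. Finish while still holding it, pressed down firmly there: the spring lifts it if you let go.

Things in the scene. Friction and masses are not known exactly. Their poses are not given: they have to be found in the camera images.
- riser: fixed low plywood ware riser. Origin on the table under the middle of the board; x from the front lip to the back, y along the board, z up. Board 360 mm long (y), top 70 mm above the table, front edge at x = -64 mm, back edge at x = +60 mm. In front an open channel (x -76 to -64 mm, 44 mm deep), then a 4 mm dark steel lip level with the board. Only chips, bowl and cup stand on the board
- tray_in (a point): centre of the floor of the grey open reclaim tray, fixed behind the riser's board, 137 mm behind the riser's origin; tray 150 (x) x 300 (y) mm, walls 4 mm thick and 35 mm high, starting 2 mm behind the board's back edge
- clip: white price clip fixed at the lip, place varies; a 70 x 7 mm tab shows on the lip's front. Origin: middle of the channel's mouth, level with lip and board top (70 mm above the table); x to the riser's back, y along the channel, z up. Pocket 12 mm wide (x), 50 mm long (y), between two cheeks that lie 3 mm below the mouth; a steel tongue in it pushes up
- tongue (a joint): the clip's sprung tongue, m: 0 = up (its top 18 mm below the mouth), grows as it is pressed straight down; 0.012 when the holder is home, mechanical end 0.016. The spring pushes back 1.75 N at the start and 350 N/m more, about 6 N with the holder home
- holder: label holder, about 80 g: wooden head 20 (x) x 60 (y) x 50 (z) mm with a paper card on both faces, below it a steel blade 6 x 44 mm, 30 mm long, its last 6 mm only 4 x 38 mm. Origin: centre of the shoulder (underside of the head); z up. Either face may point to the front. Home: shoulder on lip and board edge, origin at the clip's origin, y along the clip's y
- holder_grip (a point): centre of the holder's wooden head, 25 mm above the shoulder; the head is 20 mm thick along x, the way to grip it
- rack: fixed dark wooden stand, 60 (x) x 90 (y) x 34 mm high, on the table, origin at the centre of its underside; the holder stands upright with its blade in the stand's slot (11 x 51 mm) and its shoulder on the stand's top, lifted straight out
- scraper: scraper block, 28 (x) x 120 (y) x 62 (z) mm, about 180 g, wood with a 12 mm black rubber lower edge, standing on the table on that edge. Origin at its centre, 31 mm above its lower face; grip it across the 28 mm (x)
- chip0: a flake of dried reddish clay, 22 x 16 x 10 mm, 12 g; at the start it lies loose and flat on the riser's board. Origin at its centre
- chip1: a flake of dried reddish clay, 22 x 16 x 10 mm, 12 g; at the start it lies loose and flat on the riser's board. Origin at its centre
- chip2: a flake of dried reddish clay, 22 x 16 x 10 mm, 12 g; at the start it lies loose and flat on the riser's board. Origin at its centre
- bowl: small clay bowl, 64 mm across, 40 mm high, on the board near its left (+y) end; leave alone. Origin at the centre of its underside
- cup: plaster-coloured cup, 56 mm across, 55 mm high, on the board near its right (-y) end; leave alone. Origin at the centre of its underside
- jar: closed jar, 70 mm across, 85 mm high, on the table to the left in front of the riser; leave alone. Origin at the centre of its underside

How it is judged:
By the outcome, as a careful person would: the job done as asked, in the order asked, and still so for the second after the job is handed in, while the arm keeps its last pose, push and grip.
It also fails if it takes over 64 s, if anything falls off the work surface, if the arm or the gripper's body presses on something with over 40 N, if the wrist force passes 120 N, or if a joint passes its speed limit or range.

## Working session

There is one attempt and no reset: what is moved stays moved. The work goes in short steps, Python scripts to look and compute and a tool call to move; the robot and the scene stay as the last step left them, time stands still between calls to the robot, and variables do not carry over. Pictures are saved under pics/ and viewed, at most 10 in all, crops included, and the job is handed in when it is done.

Besides the shell and the picture viewer there is one more tool, called after ">>>" by a JSON object that holds its "op" and its "data", one argument or row to a line. drive_tool: Moves the arm, as the interface text tells. Its arguments: {"type":"object","properties":{"plan":{"type":"array"},"grip_force":{"type":"number"}},"required":["plan"]}

```bash
mkdir -p pics
python3 - <<'E'
from bench import ctrl
import cv2
for n in("top","side"):
    cv2.imwrite(f"pics/{n}0.png",ctrl.read_camera(n)[:,:,::-1]); i=ctrl.camera_info(n); print(i["mtx"],i["extrinsics"])
s=ctrl.sense();print(s["time"],s["tcp_pos"],s["orientation"],s["finger_gap"],s["contact_force"])
E
```

```text
[[520.56032981   0.         316.34940497]
 [  0.         520.56032981 236.7978396 ]
 [  0.           0.           1.        ]] [[ 0.01873694 -0.9878238   0.15444435  0.37333862]
 [-0.99978333 -0.0171104   0.01185419 -0.02910422]
 [-0.00906725 -0.154633   -0.98793037  1.1273534 ]
 [ 0.          0.          0.          1.        ]]
[[450.82141543   0.         316.4667972 ]
 [  0.         450.82141543 230.71112875]
 [  0.           0.           1.        ]] [[ 0.96255211 -0.14233575  0.23072487  0.32251553]
 [-0.27109453 -0.50194594  0.82131482 -0.82089026]
 [-0.00109105 -0.85310656 -0.52173557  0.61909985]
 [ 0.          0.          0.          1.        ]]
0.1 [0.22606082 0.5011374  0.21293884] [-6.60696972e-01 -3.07100388e+00  1.57948672e-03] 0.09375902097408312 [ 0.32239883 -0.43662975  0.02759623]
```

View pics/top0.png

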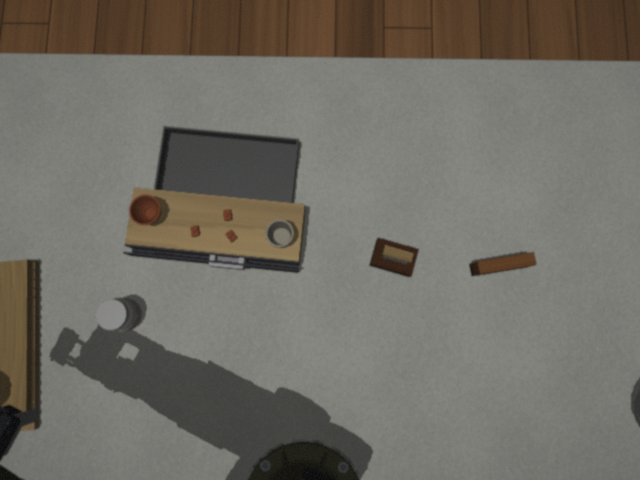

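View pics/side0.png

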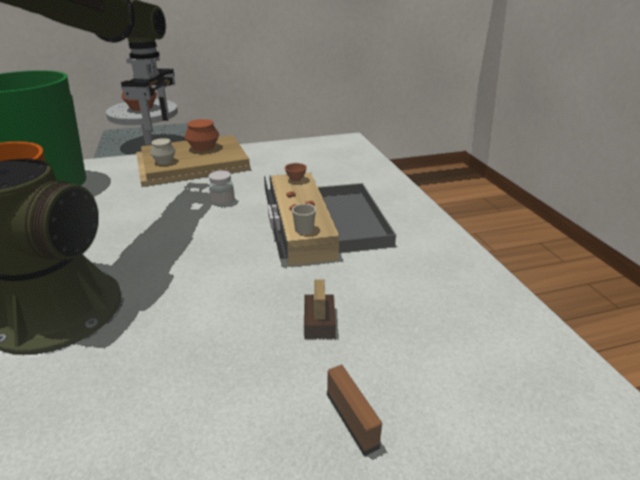

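The top view shows the riser (board about 125–305, 188–262), the chips at (228,215), (195,231) and (232,236), the clip tab at (227,263), the rack at (394,257) and the scraper at (503,263). I'll enlarge these areas to read them more closely.

Run:
```python
import cv2,numpy as np
a=cv2.imread("pics/top0.png")
c=cv2.resize(a[180:275,115:315],None,fx=4,fy=4,interpolation=cv2.INTER_CUBIC)
cv2.imwrite("pics/c1.png",c)
d=cv2.resize(a[225:285,360:545],None,fx=4.3,fy=4.3,interpolation=cv2.INTER_CUBIC)
cv2.imwrite("pics/c2.png",cv2.convertScaleAbs(d,alpha=1.6))
```

```text
(no output)
```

View pics/c1.png

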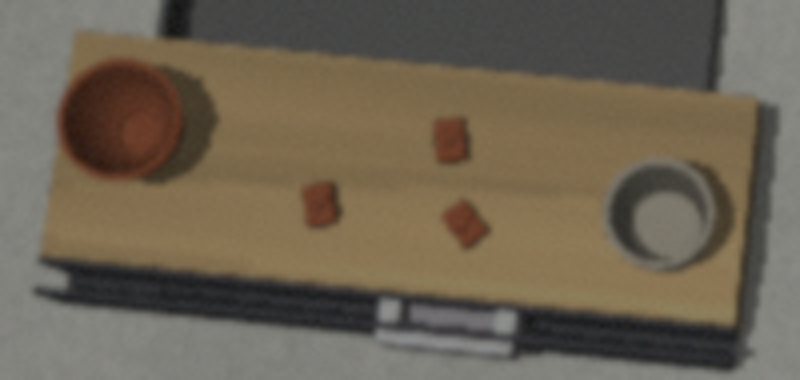

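View pics/c2.png

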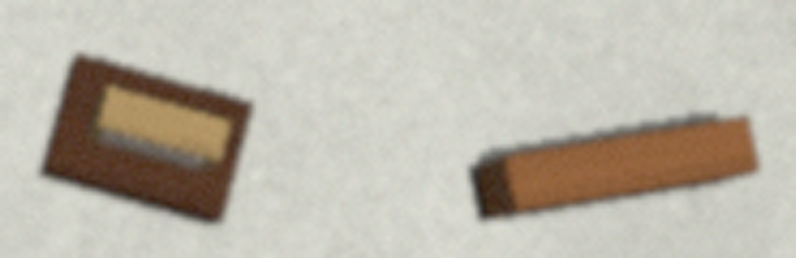

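The crops show the corners clearly: the board at crop pixels (77,32), (758,97), (738,326) and (40,258), the clip ends at u≈377 and 517, and the tops of the holder, rack and scraper. Next I project them into world coordinates.

```bash
cat > h.py <<'E'
from bench import ctrl
import numpy as np
def W(cam,px,z):
    i=ctrl.camera_info(cam);K=i["mtx"];E=np.array(i["extrinsics"])
    px=np.atleast_2d(np.array(px,float)); d=np.c_[px,np.ones(len(px))]@np.linalg.inv(K).T@E[:3,:3].T
    t=(z-E[2,3])/d[:,2]; return E[:3,3]+d*t[:,None]
def P(cam,p):
    i=ctrl.camera_info(cam);K=i["mtx"];E=np.array(i["extrinsics"])
    c=(np.atleast_2d(p)-E[:3,3])@E[:3,:3]; c=c@K.T; return c[:,:2]/c[:,2:]
def fit(w,m):  # 2D rigid: model m -> world w
    w=np.array(w)[:,:2];m=np.array(m,float);wc,mc=w.mean(0),m.mean(0)
    U,_,V=np.linalg.svd((m-mc).T@(w-wc));D=np.diag([1,np.linalg.det(U@V)]);R=(U@D@V).T
    t=wc-R@mc; r=w-(m@R.T+t); return t,np.degrees(np.arctan2(R[1,0],R[0,0])),np.abs(r).max()
E
python3 - <<'E'
from h import *
np.set_printoptions(precision=4,suppress=True)
c1=lambda a:(np.array(a,float)+.5)/4-.5+[115,180]
c2=lambda a:(np.array(a,float)+.5)/4.3-.5+[360,225]
w=W("top",c1([(77,32),(758,97),(738,326),(40,258)]),.07)
t,a,r=fit(w,[(.06,.18),(.06,-.18),(-.064,-.18),(-.064,.18)]);print("riser",t,a,r)
R=np.array([[np.cos(np.radians(a)),-np.sin(np.radians(a))],[np.sin(np.radians(a)),np.cos(np.radians(a))]])
loc=lambda n,p,z:print(n,W("top",c1(p),z)[:,:2].tolist(),"riser:",(W("top",c1(p),z)[:,:2]-t)@R)
loc("chips",[(451,139),(321,204),(466,224)],.08)
loc("bowl",[(122,119)],.11);loc("cup",[(661,214)],.125)
loc("clip tab ends",[(377,330),(515,343)],.07)
loc("clip caps",[(388,310),(508,320)],.067)
for n,p,z,d in(("rack",[(80,55),(252,103),(220,221),(43,174)],.034,(.03,.045)),("holder",[(107,84),(233,122),(220,163),(97,128)],.084,(.01,.03)),("scraper",[(505,157),(750,117),(758,168),(512,215)],.062,(.014,.06))):
    x,y=d;print(n,*fit(W("top",c2(p),z),[(x,y),(x,-y),(-x,-y),(-x,y)]))
print("jar",W("top",[(112,315)],.085))
from scipy.spatial.transform import Rotation as Ro
s=ctrl.sense();print(Ro.from_rotvec(s["orientation"]).as_matrix(),s["tcp_pos"])
E
```

```text
riser [0.564  0.1932] -4.557298825928386 0.002080485945170518
chips [[0.5805085271208922, 0.16703631232158245], [0.5455440173792072, 0.23205768892195705], [0.536482726977154, 0.15737628764676664]] riser: [[ 0.0186 -0.0248]
 [-0.0215  0.0373]
 [-0.0246 -0.0379]]
bowl [[0.5819741446187536, 0.3266850049556988]] riser: [[0.0073 0.1345]]
cup [[0.53606146230831, 0.054266319821573955]] riser: [[-0.0168 -0.1407]]
clip tab ends [[0.4824330831149031, 0.20228764431235108], [0.47702801906202447, 0.131407717965062]] riser: [[-0.082   0.0026]
 [-0.0818 -0.0685]]
clip caps [[0.4931472771721114, 0.1978112567540149], [0.4890835407862339, 0.13593409721072686]] riser: [[-0.071  -0.0011]
 [-0.0701 -0.0631]]
rack [ 0.5046 -0.181 ] -14.999874233244231 0.002035400453656744
holder [ 0.5052 -0.1814] -15.534381874177067 0.0008953704511586169
scraper [ 0.4927 -0.4067] 10.782336728395531 0.001766656846389214
jar [[0.372  0.3865 0.085 ]]
[[-0.9115  0.4112 -0.0005]
 [ 0.4112  0.9115 -0.0009]
 [ 0.0001 -0.0011 -1.    ]] [0.2261 0.5011 0.2129]
```

The fits agree: riser (0.564, 0.193) at −4.6°, clip at riser y ≈ −0.033, holder (0.505, −0.181) at −15.3°, scraper (0.493, −0.407) at +10.8°. One centred stroke with the scraper covers all three chips and clears the bowl and cup. I'll move towards the scraper now.

>>> {"op": "drive_tool", "data": {
  "plan": [
    {"hand": 70, "x": 5, "y": -19, "twist": -1.4},
    {"hand": 70, "x": 10, "y": -38, "twist": -2.8},
    {"hand": 70, "x": 10, "y": -38, "twist": -2.8},
    {"hand": 70, "x": 10, "y": -38, "twist": -2.8},
    {"hand": 70, "x": 10, "y": -38, "twist": -2.8},
    {"hand": 70, "x": 10, "y": -38, "twist": -2.8},
    {"hand": 70, "x": 10, "y": -38, "twist": -2.8},
    {"hand": 70, "x": 10, "y": -38, "twist": -2.8},
    {"hand": 70, "x": 10, "y": -38, "twist": -2.8},
    {"hand": 70, "x": 10, "y": -38, "twist": -2.8},
    {"hand": 70, "x": 10, "y": -38, "twist": -2.8},
    {"hand": 70, "x": 10, "y": -38, "twist": -2.8},
    {"hand": 70, "x": 10, "y": -38, "twist": -2.8},
    {"hand": 70, "x": 10, "y": -38, "twist": -2.8},
    {"hand": 70, "x": 10, "y": -38, "twist": -2.8},
    {"hand": 70, "x": 10, "y": -38, "twist": -2.8},
    {"hand": 70, "x": 10, "y": -38, "twist": -2.8},
    {"hand": 70, "x": 10, "y": -38, "twist": -2.8},
    {"hand": 70, "x": 10, "y": -38, "twist": -2.8},
    {"hand": 70, "x": 10, "y": -30, "twist": -2.8}
  ],
  "grip_force": 40
}}

```text
$.plan[0]: bad value
```

>>> {"op": "drive_tool", "data": {
  "plan": [
    {"hand": 70, "x": 5, "y": -19, "z": 0, "twist": -1.4},
    {"hand": 70, "x": 10, "y": -38, "z": 0, "twist": -2.8},
    {"hand": 70, "x": 10, "y": -38, "z": 0, "twist": -2.8},
    {"hand": 70, "x": 10, "y": -38, "z": 0, "twist": -2.8},
    {"hand": 70, "x": 10, "y": -38, "z": 0, "twist": -2.8},
    {"hand": 70, "x": 10, "y": -38, "z": 0, "twist": -2.8},
    {"hand": 70, "x": 10, "y": -38, "z": 0, "twist": -2.8},
    {"hand": 70, "x": 10, "y": -38, "z": 0, "twist": -2.8},
    {"hand": 70, "x": 10, "y": -38, "z": 0, "twist": -2.8},
    {"hand": 70, "x": 10, "y": -38, "z": 0, "twist": -2.8},
    {"hand": 70, "x": 10, "y": -38, "z": 0, "twist": -2.8},
    {"hand": 70, "x": 10, "y": -38, "z": 0, "twist": -2.8},
    {"hand": 70, "x": 10, "y": -38, "z": 0, "twist": -2.8},
    {"hand": 70, "x": 10, "y": -38, "z": 0, "twist": -2.8},
    {"hand": 70, "x": 10, "y": -38, "z": 0, "twist": -2.8},
    {"hand": 70, "x": 10, "y": -38, "z": 0, "twist": -2.8},
    {"hand": 70, "x": 10, "y": -38, "z": 0, "twist": -2.8},
    {"hand": 70, "x": 10, "y": -38, "z": 0, "twist": -2.8},
    {"hand": 70, "x": 10, "y": -38, "z": 0, "twist": -2.8},
    {"hand": 70, "x": 10, "y": -30, "z": 0, "twist": -2.8}
  ],
  "grip_force": 40
}}

```text
time: 1.77
tcp_pos: [0.421, -0.2344, 0.2131]
orientation: [-2.0, -2.422, 0.0]
contact_force: [0.5, 0.9, 0.2]
finger_gap: 0.0701
grasp_force: 0.0
```

>>> {"op": "drive_tool", "data": {
  "plan": [
    {"hand": 70, "x": 12, "y": -29, "z": -5, "twist": 0},
    {"hand": 70, "x": 12, "y": -29, "z": -10, "twist": 0},
    {"hand": 70, "x": 12, "y": -29, "z": -10, "twist": 0},
    {"hand": 70, "x": 12, "y": -29, "z": -10, "twist": 0},
    {"hand": 70, "x": 12, "y": -29, "z": -10, "twist": 0},
    {"hand": 70, "x": 12, "y": -29, "z": -10, "twist": 0},
    {"hand": 70, "x": 0, "y": 0, "z": -25, "twist": 0},
    {"hand": 70, "x": 0, "y": 0, "z": -25, "twist": 0},
    {"hand": 70, "x": 0, "y": 0, "z": 0, "twist": 0},
    {"hand": 70, "x": 0, "y": 0, "z": 0, "twist": 0}
  ]
}}

```text
time: 2.6
tcp_pos: [0.4927, -0.4052, 0.1076]
orientation: [-1.994, -2.424, -0.0]
contact_force: [0.0, 0.3, 1.5]
finger_gap: 0.07
grasp_force: 0.0
```

Run:
```python
from h import *
import cv2
s=ctrl.sense();print(s["tcp_pos"],s["orientation"])
a=ctrl.read_camera("side")[:,:,::-1];cv2.imwrite("pics/s1.png",cv2.resize(a[250:470,230:500],None,fx=2.7,fy=2.7))
```

```text
[ 0.49274929 -0.4052308   0.10764786] [-1.99405101e+00 -2.42412261e+00 -2.56779290e-04]
```

View pics/s1.png

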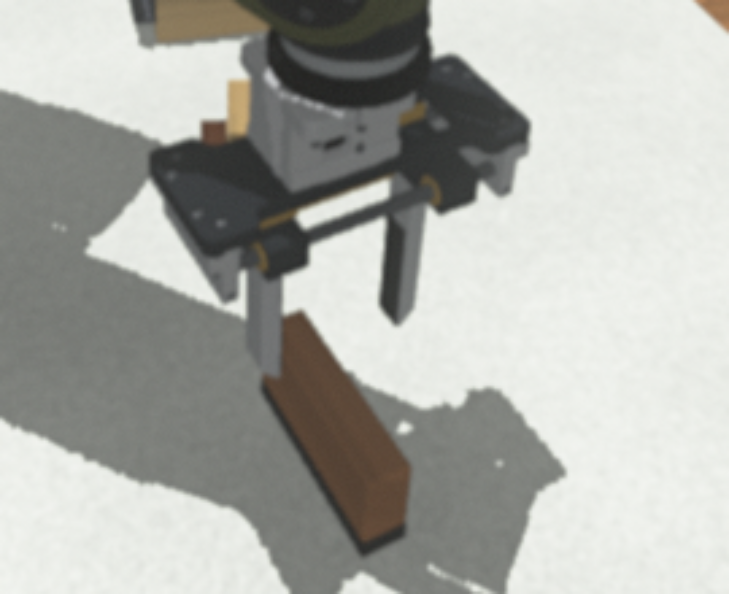

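The fingers straddle the scraper and line up with it. Next: lower, grip and lift.

>>> {"op": "drive_tool", "data": {
  "plan": [
    {"hand": 70, "x": 0, "y": -1, "z": -20, "twist": 0},
    {"hand": 70, "x": 0, "y": 0, "z": -25, "twist": 0},
    {"hand": 70, "x": 0, "y": 0, "z": -20, "twist": 0},
    {"hand": 70, "x": 0, "y": 0, "z": -8, "twist": 0},
    {"hand": 20, "x": 0, "y": 0, "z": 0, "twist": 0},
    {"hand": 20, "x": 0, "y": 0, "z": 0, "twist": 0},
    {"hand": 20, "x": 0, "y": 0, "z": 0, "twist": 0},
    {"hand": 20, "x": 0, "y": 0, "z": 0, "twist": 0},
    {"hand": 20, "x": 0, "y": 0, "z": 0, "twist": 0},
    {"hand": 20, "x": 0, "y": 0, "z": 0, "twist": 0},
    {"hand": 20, "x": 0, "y": 0, "z": 0, "twist": 0},
    {"hand": 20, "x": 0, "y": 0, "z": 0, "twist": 0}
  ],
  "grip_force": 40
}}

```text
time: 3.65
tcp_pos: [0.4934, -0.4068, 0.0359]
orientation: [1.995, 2.426, -0.0]
contact_force: [-0.2, 0.6, 3.2]
finger_gap: 0.0277
grasp_force: 40.0
```

>>> {"op": "drive_tool", "data": {
  "plan": [
    {"hand": 20, "x": 0, "y": 0, "z": 20, "twist": 0},
    {"hand": 20, "x": 0, "y": 0, "z": 35, "twist": 0},
    {"hand": 20, "x": 0, "y": 0, "z": 40, "twist": 0},
    {"hand": 20, "x": 0, "y": 0, "z": 40, "twist": 0},
    {"hand": 20, "x": 0, "y": 20, "z": 30, "twist": -1},
    {"hand": 20, "x": 1, "y": 36, "z": 0, "twist": -1},
    {"hand": 20, "x": 1, "y": 38, "z": 0, "twist": -1},
    {"hand": 20, "x": 1, "y": 38, "z": 0, "twist": -1},
    {"hand": 20, "x": 1, "y": 38, "z": 0, "twist": -1},
    {"hand": 20, "x": 1, "y": 38, "z": 0, "twist": -1},
    {"hand": 20, "x": 1, "y": 38, "z": 0, "twist": -1},
    {"hand": 20, "x": 1, "y": 38, "z": 0, "twist": -1},
    {"hand": 20, "x": 1, "y": 38, "z": 0, "twist": -1},
    {"hand": 20, "x": 1, "y": 38, "z": 0, "twist": -1},
    {"hand": 20, "x": 1, "y": 38, "z": 0, "twist": -1},
    {"hand": 20, "x": 1, "y": 38, "z": 0, "twist": -1},
    {"hand": 20, "x": 1, "y": 38, "z": 0, "twist": -1},
    {"hand": 20, "x": 1, "y": 38, "z": 0, "twist": -1},
    {"hand": 20, "x": 1, "y": 38, "z": 0, "twist": -1},
    {"hand": 20, "x": 0, "y": 38, "z": 0, "twist": -1}
  ]
}}

```text
time: 5.32
tcp_pos: [0.5067, 0.1832, 0.2004]
orientation: [-2.315, -2.124, 0.0]
contact_force: [0.9, -0.9, -1.3]
finger_gap: 0.0274
grasp_force: 40.0
```

>>> {"op": "drive_tool", "data": {
  "plan": [
    {"hand": 20, "x": 0, "y": 14, "z": -10, "twist": 0},
    {"hand": 20, "x": 0, "y": 0, "z": -20, "twist": 0},
    {"hand": 20, "x": 0, "y": 0, "z": -10, "twist": 0},
    {"hand": 20, "x": 0, "y": 0, "z": 0, "twist": 0},
    {"hand": 20, "x": 0, "y": 0, "z": 0, "twist": 0},
    {"hand": 20, "x": 0, "y": 0, "z": 0, "twist": 0}
  ]
}}

```text
time: 5.82
tcp_pos: [0.5077, 0.1947, 0.1613]
orientation: [2.315, 2.123, 0.001]
contact_force: [0.2, 0.6, -1.8]
finger_gap: 0.028
grasp_force: 40.0
```

>>> {"op": "drive_tool", "data": {
  "plan": [
    {"hand": 20, "x": 0, "y": 3, "z": -15, "twist": 0.4},
    {"hand": 20, "x": -0.5, "y": 0, "z": -20, "twist": 0},
    {"hand": 20, "x": 0, "y": 0, "z": -12, "twist": 0},
    {"hand": 20, "x": 0, "y": 0, "z": -5, "twist": 0},
    {"hand": 20, "x": 0, "y": 0, "z": -1, "twist": 0},
    {"hand": 20, "x": 0, "y": 0, "z": 0, "twist": 0},
    {"hand": 20, "x": 0, "y": 0, "z": 0, "twist": 0}
  ]
}}

```text
time: 6.4
tcp_pos: [0.5073, 0.1983, 0.1086]
orientation: [2.306, 2.132, 0.002]
contact_force: [0.4, -1.1, -1.6]
finger_gap: 0.0281
grasp_force: 40.0
```

Run:
```python
from h import *
import cv2
s=ctrl.sense();print(s["tcp_pos"],s["orientation"])
a=ctrl.read_camera("side")[:,:,::-1];cv2.imwrite("pics/s2.png",cv2.resize(a[130:280,240:420],None,fx=4,fy=4))
```

```text
[0.50727772 0.19832679 0.10862794] [2.306421   2.13199104 0.00249223]
```

View pics/s2.png

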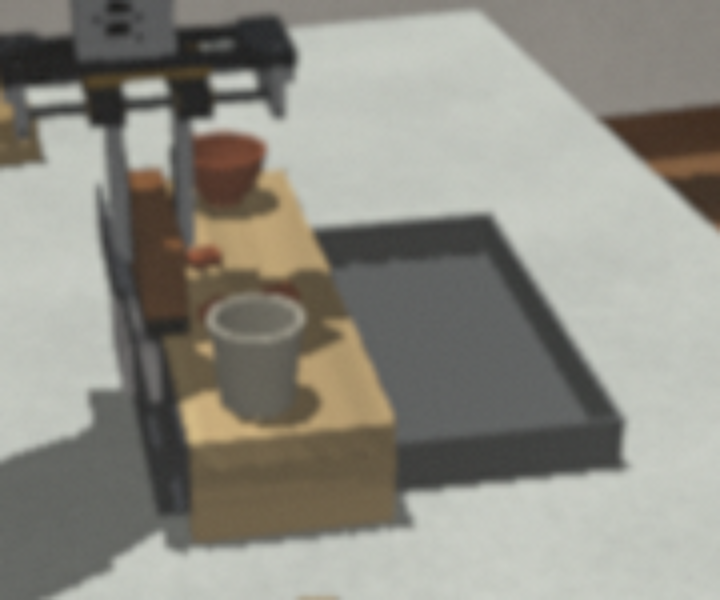

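The scraper sits on the front strip of the board with the chips ahead of it. I'll wipe along the riser's +x.

>>> {"op": "drive_tool", "data": {
  "plan": [
    {"hand": 20, "x": 0, "y": 0, "z": -1.3, "twist": 0},
    {"hand": 20, "x": 0, "y": 0, "z": 0, "twist": 0},
    {"hand": 20, "x": 6, "y": -0.5, "z": 0, "twist": 0},
    {"hand": 20, "x": 9, "y": -0.7, "z": 0, "twist": 0},
    {"hand": 20, "x": 9, "y": -0.7, "z": 0, "twist": 0},
    {"hand": 20, "x": 9, "y": -0.7, "z": 0, "twist": 0},
    {"hand": 20, "x": 12, "y": -1, "z": 0, "twist": 0},
    {"hand": 20, "x": 14, "y": -1.1, "z": 0, "twist": 0},
    {"hand": 20, "x": 16, "y": -1.3, "z": 0, "twist": 0},
    {"hand": 20, "x": 17, "y": -1.4, "z": 0, "twist": 0},
    {"hand": 20, "x": 17, "y": -1.4, "z": 0, "twist": 0},
    {"hand": 20, "x": 17, "y": -1.4, "z": 0, "twist": 0},
    {"hand": 20, "x": 12, "y": -1, "z": 0, "twist": 0},
    {"hand": 20, "x": 0, "y": 0, "z": 0, "twist": 0},
    {"hand": 20, "x": 0, "y": 0, "z": 0, "twist": 0},
    {"hand": 20, "x": 0, "y": 0, "z": 20, "twist": 0},
    {"hand": 20, "x": 0, "y": 0, "z": 30, "twist": 0},
    {"hand": 20, "x": 0, "y": -10, "z": 35, "twist": 0},
    {"hand": 20, "x": -10, "y": -35, "z": 0, "twist": 0},
    {"hand": 20, "x": -10, "y": -38, "z": 0, "twist": 0}
  ]
}}

```text
time: 8.12
tcp_pos: [0.6244, 0.1047, 0.1932]
orientation: [2.302, 2.135, 0.005]
contact_force: [0.0, -0.7, -1.6]
finger_gap: 0.0279
grasp_force: 40.0
```

>>> {"op": "drive_tool", "data": {
  "plan": [
    {"hand": 20, "x": -10, "y": -38, "z": 0, "twist": 0},
    {"hand": 20, "x": -10, "y": -38, "z": 0, "twist": 0},
    {"hand": 20, "x": -10, "y": -38, "z": 0, "twist": 0},
    {"hand": 20, "x": -10, "y": -38, "z": 0, "twist": 0},
    {"hand": 20, "x": -10, "y": -38, "z": 0, "twist": 0},
    {"hand": 20, "x": -10, "y": -38, "z": 0, "twist": 0}
  ]
}}

```text
time: 8.62
tcp_pos: [0.5634, -0.1251, 0.1913]
orientation: [2.306, 2.133, 0.0]
contact_force: [1.5, -0.1, -2.2]
finger_gap: 0.0276
grasp_force: 40.0
```

Run:
```python
from h import *
import cv2
s=ctrl.sense();print(s["tcp_pos"],s["orientation"],s["finger_gap"])
a=ctrl.read_camera("top")[:,:,::-1];cv2.imwrite("pics/t2.png",cv2.resize(a[110:280,110:320],None,fx=3.5,fy=3.5))
```

```text
[ 0.56335694 -0.12514477  0.1913193 ] [2.30610638e+00 2.13328535e+00 1.59716355e-04] 0.027617586589843954
```

View pics/t2.png

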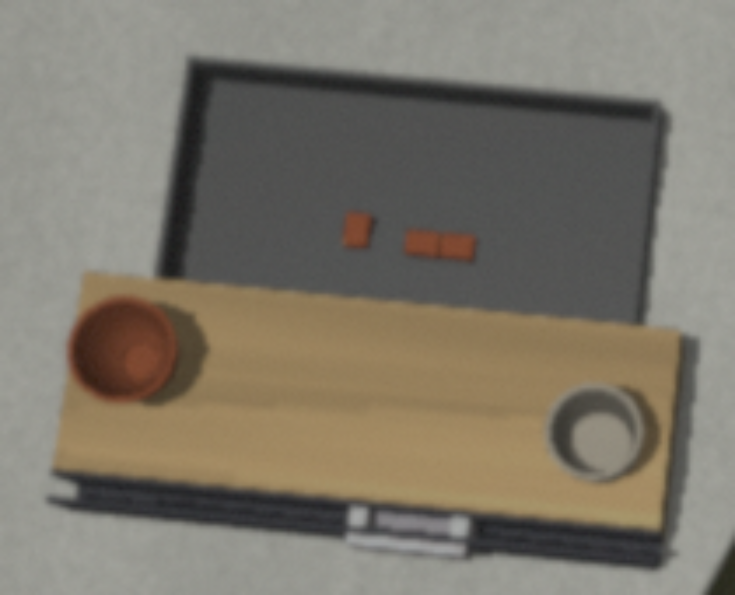

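All three chips lie in the tray (crop ≈ (357,230), (421,243), (458,247)) and the bowl and cup have not moved. Next I'll put the scraper back on the table near where it started.

>>> {"op": "drive_tool", "data": {
  "plan": [
    {"hand": 20, "x": -9, "y": -34, "z": 0, "twist": 0},
    {"hand": 20, "x": -9, "y": -34, "z": 0, "twist": 0},
    {"hand": 20, "x": -9, "y": -34, "z": 0, "twist": 0},
    {"hand": 20, "x": -9, "y": -34, "z": 0, "twist": 0},
    {"hand": 20, "x": -9, "y": -34, "z": 0, "twist": 0},
    {"hand": 20, "x": -9, "y": -34, "z": 0, "twist": 0},
    {"hand": 20, "x": -9, "y": -34, "z": -10, "twist": 0},
    {"hand": 20, "x": -7, "y": -34, "z": -15, "twist": 0},
    {"hand": 20, "x": 0, "y": 0, "z": -35, "twist": 0},
    {"hand": 20, "x": 0, "y": 0, "z": -35, "twist": 0},
    {"hand": 20, "x": 0, "y": 0, "z": -30, "twist": 0},
    {"hand": 20, "x": 0, "y": 0, "z": -15, "twist": 0},
    {"hand": 20, "x": 0, "y": 0, "z": 0, "twist": 0},
    {"hand": 20, "x": 0, "y": 0, "z": 0, "twist": 0},
    {"hand": 20, "x": 0, "y": 0, "z": 0, "twist": 0}
  ]
}}

```text
time: 9.92
tcp_pos: [0.4953, -0.3961, 0.0529]
orientation: [2.305, 2.132, 0.0]
contact_force: [-0.6, 0.6, -1.8]
finger_gap: 0.0278
grasp_force: 40.0
```

>>> {"op": "drive_tool", "data": {
  "plan": [
    {"hand": 20, "x": 0, "y": 0, "z": -10, "twist": 0},
    {"hand": 20, "x": 0, "y": 0, "z": -5, "twist": 0},
    {"hand": 20, "x": 0, "y": 0, "z": -1.5, "twist": 0},
    {"hand": 20, "x": 0, "y": 0, "z": 0, "twist": 0},
    {"hand": 20, "x": 0, "y": 0, "z": 0, "twist": 0},
    {"hand": 20, "x": 0, "y": 0, "z": 0, "twist": 0}
  ]
}}

```text
time: 10.42
tcp_pos: [0.495, -0.3959, 0.0357]
orientation: [2.306, 2.132, 0.0]
contact_force: [-1.8, 3.5, 8.3]
finger_gap: 0.0276
grasp_force: 40.0
```

>>> {"op": "drive_tool", "data": {
  "plan": [
    {"hand": 60, "x": 0, "y": 0, "z": 0, "twist": 0},
    {"hand": 60, "x": 0, "y": 0, "z": 0, "twist": 0},
    {"hand": 60, "x": 0, "y": 0, "z": 0, "twist": 0},
    {"hand": 60, "x": 0, "y": 0, "z": 0, "twist": 0},
    {"hand": 60, "x": 0, "y": 0, "z": 15, "twist": 0},
    {"hand": 60, "x": 0, "y": 0, "z": 35, "twist": 0},
    {"hand": 60, "x": 0, "y": 0, "z": 40, "twist": 0},
    {"hand": 60, "x": 0, "y": 0, "z": 35, "twist": -1.7},
    {"hand": 60, "x": 1, "y": 30, "z": 0, "twist": -1.5},
    {"hand": 60, "x": 1, "y": 35, "z": 0, "twist": -1.5},
    {"hand": 60, "x": 2, "y": 35, "z": 0, "twist": -1.5},
    {"hand": 60, "x": 2, "y": 35, "z": 0, "twist": -1.5},
    {"hand": 60, "x": 2, "y": 35, "z": 0, "twist": -1.5},
    {"hand": 60, "x": 2, "y": 30, "z": 0, "twist": -1.5},
    {"hand": 60, "x": 0, "y": 14, "z": 0, "twist": 0},
    {"hand": 60, "x": 0, "y": 0, "z": 0, "twist": 0},
    {"hand": 60, "x": 0, "y": 0, "z": 0, "twist": 0}
  ]
}}

```text
time: 11.83
tcp_pos: [0.5049, -0.1821, 0.1598]
orientation: [2.493, 1.91, 0.0]
contact_force: [0.3, -0.6, 0.3]
finger_gap: 0.0602
grasp_force: 0.0
```

Run:
```python
from h import *
import cv2
s=ctrl.sense();print(s["tcp_pos"],s["orientation"],s["finger_gap"],s["contact_force"])
a=ctrl.read_camera("side")[:,:,::-1];cv2.imwrite("pics/s3.png",cv2.resize(a[200:460,220:440],None,fx=2.3,fy=2.3))
```

```text
[ 0.50485278 -0.18207061  0.15983449] [2.49334678e+00 1.91039249e+00 2.40550060e-05] 0.06018794804123523 [ 0.32373387 -0.57516292  0.32623604]
```

View pics/s3.png

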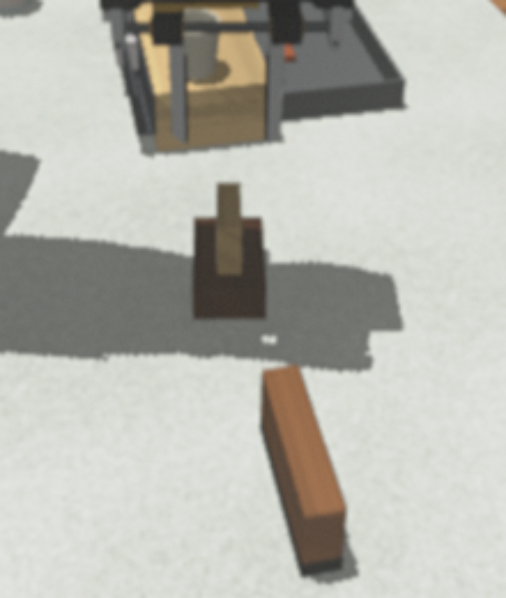

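The scraper stands upright, and the open fingers are over the holder's head and in line with it. I'll descend and grip.

>>> {"op": "drive_tool", "data": {
  "plan": [
    {"hand": 60, "x": 0, "y": 0.7, "z": -20, "twist": -0.2},
    {"hand": 60, "x": 0, "y": 0, "z": -35, "twist": 0},
    {"hand": 60, "x": 0, "y": 0, "z": -35, "twist": 0},
    {"hand": 60, "x": 0, "y": 0, "z": -15, "twist": 0},
    {"hand": 60, "x": 0, "y": 0, "z": -4, "twist": 0},
    {"hand": 60, "x": 0, "y": 0, "z": 0, "twist": 0},
    {"hand": 14, "x": 0, "y": 0, "z": 0, "twist": 0},
    {"hand": 14, "x": 0, "y": 0, "z": 0, "twist": 0},
    {"hand": 14, "x": 0, "y": 0, "z": 0, "twist": 0},
    {"hand": 14, "x": 0, "y": 0, "z": 0, "twist": 0},
    {"hand": 14, "x": 0, "y": 0, "z": 0, "twist": 0},
    {"hand": 14, "x": 0, "y": 0, "z": 0, "twist": 0},
    {"hand": 14, "x": 0, "y": 0, "z": 0, "twist": 0}
  ],
  "grip_force": 50
}}

```text
time: 12.97
tcp_pos: [0.5049, -0.1812, 0.051]
orientation: [2.498, 1.904, 0.001]
contact_force: [0.2, -0.4, 3.8]
finger_gap: 0.0196
grasp_force: 50.0
```

>>> {"op": "drive_tool", "data": {
  "plan": [
    {"hand": 14, "x": 0, "y": 0, "z": 12, "twist": 0},
    {"hand": 14, "x": 0, "y": 0, "z": 20, "twist": 0},
    {"hand": 14, "x": 0, "y": 0, "z": 35, "twist": 0},
    {"hand": 14, "x": 0, "y": 0, "z": 40, "twist": 0},
    {"hand": 14, "x": 0, "y": 10, "z": 34, "twist": 0.6},
    {"hand": 14, "x": -1, "y": 30, "z": 0, "twist": 1},
    {"hand": 14, "x": -1, "y": 34, "z": 0, "twist": 1},
    {"hand": 14, "x": -1, "y": 34, "z": 0, "twist": 1},
    {"hand": 14, "x": -1, "y": 34, "z": 0, "twist": 1},
    {"hand": 14, "x": -1, "y": 34, "z": 0, "twist": 1},
    {"hand": 14, "x": -1, "y": 34, "z": 0, "twist": 1},
    {"hand": 14, "x": -1, "y": 34, "z": 0, "twist": 1},
    {"hand": 14, "x": -2, "y": 34, "z": 0, "twist": 1},
    {"hand": 14, "x": -2, "y": 34, "z": 0, "twist": 1},
    {"hand": 14, "x": -2, "y": 25, "z": 0, "twist": 1},
    {"hand": 14, "x": 0, "y": 10.5, "z": 0, "twist": 0},
    {"hand": 14, "x": 0, "y": 0, "z": -20, "twist": 0},
    {"hand": 14, "x": 0, "y": 0, "z": -20, "twist": 0},
    {"hand": 14, "x": 0, "y": 0, "z": 0, "twist": 0},
    {"hand": 14, "x": 0, "y": 0, "z": 0, "twist": 0}
  ]
}}

```text
time: 14.63
tcp_pos: [0.4915, 0.1658, 0.1515]
orientation: [-2.312, -2.126, 0.002]
contact_force: [0.6, 0.2, -0.1]
finger_gap: 0.0198
grasp_force: 50.0
```

Run:
```python
from h import *
import cv2
s=ctrl.sense();print(s["tcp_pos"],s["orientation"],s["finger_gap"],s["contact_force"])
a=ctrl.read_camera("side")[:,:,::-1];cv2.imwrite("pics/s4.png",cv2.resize(a[140:260,230:360],None,fx=5,fy=5,interpolation=cv2.INTER_CUBIC))
# predicted pixels: blade tip bottom ends (38 wide), clip cap centres, in crop coords
p=s["tcp_pos"];a=np.radians(-4.56);R=np.array([[np.cos(a),-np.sin(a)],[np.sin(a),np.cos(a)]])
f=lambda w:((P("side",w)-[230,140])*5).round(0).tolist()
h=lambda x,y,z:np.r_[np.array(p[:2])+R@[x,y],p[2]-.017+z]
print("head bottom/top near-y corners,blade tip",f([h(-.01,-.03,0),h(.01,-.03,0),h(-.01,-.03,.05),h(-.003,-.022,-.02),h(0,-.019,-.03),h(0,.019,-.03)]))
r=lambda x,y,z:np.r_[np.array([.564,.1932])+R@[x,y],z]
print("board corner, tab ends, pocket ends",f([r(-.064,-.18,.07),r(-.08,.0025,.07),r(-.08,-.0675,.07),r(-.07,-.0075,.067),r(-.07,-.0575,.067)]))
```

```text
[0.4914543  0.1658036  0.15152761] [-2.31234251 -2.12557007  0.00244004] 0.0198116478336157 [ 0.63715792  0.18381512 -0.09427843]
head bottom/top near-y corners,blade tip [[205.0, 266.0], [247.0, 262.0], [199.0, 170.0], [220.0, 294.0], [226.0, 309.0], [218.0, 275.0]]
board corner, tab ends, pocket ends [[277.0, 506.0], [198.0, 322.0], [214.0, 388.0], [220.0, 334.0], [232.0, 381.0]]
```

View pics/s4.png

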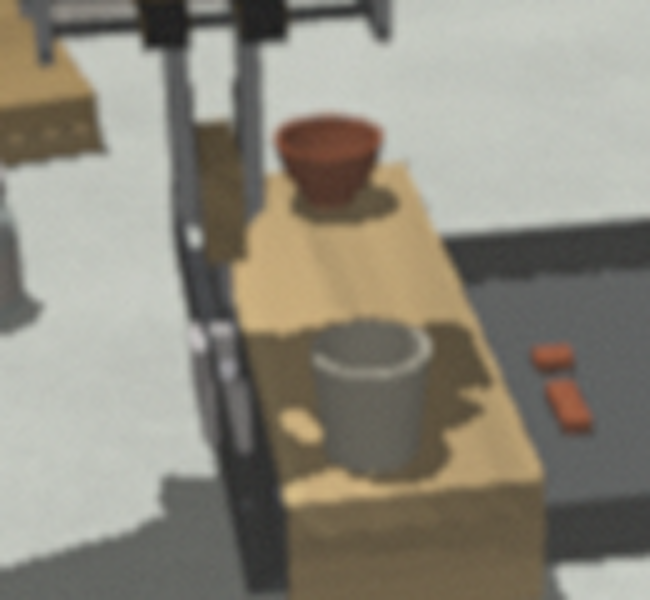

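The holder is upright over the channel and its head-bottom corners, read at (207,263) and (245,260), match the arm's prediction. The board corner, though, reads about (287,497) against a predicted (277,506). I'll compare the board's edges in both cameras numerically.

Run:
```python
from h import *
import cv2
np.set_printoptions(precision=4,suppress=True)
a=np.radians(-4.56);R=np.array([[np.cos(a),-np.sin(a)],[np.sin(a),np.cos(a)]]);t=np.array([.564,.1932])
L=lambda w:(w[:,:2]-t)@R
sd=lambda q:np.array(q,float)/5+[230,140]-.4
print("side corners nearfront,nearback,farback",L(W("side",sd([(287,497),(541,478),(405,163)]),.07)))
side0=cv2.imread("pics/side0.png").astype(float); top0=cv2.imread("pics/top0.png").astype(float)
def prof(img,cam,y,xs,z):
    w=np.array([np.r_[t+R@[x,y],z] for x in xs]);p=P(cam,w).astype(np.float32)
    return cv2.remap(img.astype(np.float32),p[:,0].reshape(1,-1),p[:,1].reshape(1,-1),cv2.INTER_LINEAR)[0]
xs=np.arange(-.095,-.045,.001)
for n,im in(("top",top0),("side",side0)):
    for lab,ys in(("front edge board",np.r_[-.17:-.09:.005]),("+y side",np.r_[.03:.08:.005])):
        m=np.mean([prof(im,n,y,xs,.07) for y in ys],0); c=m[:,2]-m[:,0]  # R-B: wood is high
        thr=(c.max()+c.min())/2; k=np.where(c>thr)[0][0]; print(n,lab,"wood starts x=",xs[k])
    # clip: brightness along y at front tab/caps
    ys=np.arange(-.10,.04,.002)
    for x,z in((-.081,.067),(-.070,.067)):
        v=[round(float(prof(im,n,y,[x-.001,x,x+.001],z).mean())) for y in ys]
        print(n,"along y at x",x,v)
xx=np.arange(.045,.075,.001)
for n,im in(("top",top0),("side",side0)):
    m=np.mean([prof(im,n,y,xx,.07) for y in np.r_[-.10:.05:.005]],0);c=m[:,2]-m[:,0];thr=(c.max()+c.min())/2;print(n,"back edge",xx[np.where(c>thr)[0][-1]])
```

```text
side corners nearfront,nearback,farback [[-0.0592 -0.1714]
 [ 0.0575 -0.1781]
 [ 0.0606  0.1803]]
top front edge board wood starts x= -0.06099999999999997
top +y side wood starts x= -0.06099999999999997
top along y at x -0.081 [44, 43, 44, 45, 45, 47, 45, 44, 45, 43, 44, 44, 44, 43, 45, 46, 57, 78, 91, 95, 98, 99, 96, 94, 92, 89, 89, 91, 93, 95, 95, 98, 97, 95, 94, 91, 91, 94, 98, 99, 102, 105, 102, 98, 95, 93, 91, 93, 96, 98, 101, 97, 79, 57, 46, 45, 45, 44, 46, 44, 44, 46, 47, 45, 45, 45, 45, 43, 43, 46]
top along y at x -0.07 [42, 43, 43, 42, 43, 42, 42, 42, 42, 44, 44, 38, 33, 27, 34, 47, 73, 113, 134, 139, 139, 134, 123, 113, 110, 108, 108, 107, 106, 106, 107, 108, 108, 108, 109, 109, 109, 107, 106, 107, 107, 107, 105, 101, 76, 55, 74, 110, 131, 138, 138, 129, 95, 62, 48, 47, 46, 46, 47, 45, 45, 45, 44, 45, 46, 45, 46, 45, 46, 43]
side front edge board wood starts x= -0.05999999999999997
side +y side wood starts x= -0.05899999999999997
side along y at x -0.081 [69, 70, 70, 70, 71, 72, 74, 76, 78, 79, 80, 82, 83, 85, 88, 91, 99, 111, 122, 135, 149, 156, 158, 160, 155, 151, 149, 150, 150, 153, 155, 158, 161, 163, 163, 160, 159, 157, 156, 155, 155, 156, 158, 162, 164, 164, 164, 163, 160, 157, 152, 146, 139, 130, 119, 108, 97, 86, 76, 72, 68, 65, 65, 64, 64, 65, 66, 67, 66, 67]
side along y at x -0.07 [100, 101, 102, 102, 103, 104, 104, 105, 104, 104, 103, 103, 103, 106, 110, 118, 129, 141, 154, 167, 172, 172, 171, 162, 154, 147, 141, 137, 137, 138, 137, 133, 130, 124, 117, 110, 107, 104, 103, 103, 103, 104, 105, 107, 113, 119, 127, 136, 146, 151, 151, 152, 143, 129, 116, 102, 86, 73, 70, 66, 63, 64, 64, 65, 65, 66, 66, 66, 65, 65]
top back edge 0.05800000000000001
side back edge 0.06000000000000001
```

The edges agree to about 1–2 mm. The clip centre refines to riser (−0.069, −0.031), so I correct the target to (0.4927, 0.1678) and descend in small steps, watching the force.

>>> {"op": "drive_tool", "data": {
  "plan": [
    {"hand": 14, "x": 1.2, "y": 2, "z": -10, "twist": 0.25},
    {"hand": 14, "x": 0, "y": 0, "z": -15, "twist": 0},
    {"hand": 14, "x": 0, "y": 0, "z": -5, "twist": 0},
    {"hand": 14, "x": 0, "y": 0, "z": 0, "twist": 0},
    {"hand": 14, "x": 0, "y": 0, "z": 0, "twist": 0},
    {"hand": 14, "x": 0, "y": 0, "z": 0, "twist": 0}
  ]
}}

```text
time: 15.18
tcp_pos: [0.4933, 0.1684, 0.1224]
orientation: [2.307, 2.131, 0.002]
contact_force: [-0.0, 0.1, -0.2]
finger_gap: 0.0195
grasp_force: 50.0
```

>>> {"op": "drive_tool", "data": {
  "plan": [
    {"hand": 14, "x": 0, "y": 0, "z": -4, "twist": 0},
    {"hand": 14, "x": 0, "y": 0, "z": -4, "twist": 0},
    {"hand": 14, "x": 0, "y": 0, "z": -3, "twist": 0},
    {"hand": 14, "x": 0, "y": 0, "z": 0, "twist": 0},
    {"hand": 14, "x": 0, "y": 0, "z": 0, "twist": 0}
  ]
}}

```text
time: 15.6
tcp_pos: [0.4928, 0.1683, 0.1104]
orientation: [-2.307, -2.132, 0.001]
contact_force: [1.1, 0.9, -0.5]
finger_gap: 0.0196
grasp_force: 50.0
```

The tip is 6.6 mm below the mouth with no resistance, so it is between the cheeks. I'll continue down.

>>> {"op": "drive_tool", "data": {
  "plan": [
    {"hand": 14, "x": 0, "y": 0, "z": -3, "twist": 0},
    {"hand": 14, "x": 0, "y": 0, "z": -3, "twist": 0},
    {"hand": 14, "x": 0, "y": 0, "z": -3, "twist": 0},
    {"hand": 14, "x": 0, "y": 0, "z": 0, "twist": 0},
    {"hand": 14, "x": 0, "y": 0, "z": 0, "twist": 0}
  ]
}}

```text
time: 16.02
tcp_pos: [0.4928, 0.1683, 0.1015]
orientation: [-2.307, -2.132, 0.0]
contact_force: [0.7, -0.1, -1.6]
finger_gap: 0.0196
grasp_force: 50.0
```

>>> {"op": "drive_tool", "data": {
  "plan": [
    {"hand": 14, "x": 0, "y": 0, "z": -3, "twist": 0},
    {"hand": 14, "x": 0, "y": 0, "z": -3, "twist": 0},
    {"hand": 14, "x": 0, "y": 0, "z": -2, "twist": 0},
    {"hand": 14, "x": 0, "y": 0, "z": -1, "twist": 0},
    {"hand": 14, "x": 0, "y": 0, "z": 0, "twist": 0},
    {"hand": 14, "x": 0, "y": 0, "z": 0, "twist": 0}
  ]
}}

```text
time: 16.52
tcp_pos: [0.4931, 0.1684, 0.0929]
orientation: [2.307, 2.132, 0.001]
contact_force: [2.0, 0.7, 1.8]
finger_gap: 0.0196
grasp_force: 50.0
```

>>> {"op": "drive_tool", "data": {
  "plan": [
    {"hand": 14, "x": 0, "y": 0, "z": -2, "twist": 0},
    {"hand": 14, "x": 0, "y": 0, "z": -2, "twist": 0},
    {"hand": 14, "x": 0, "y": 0, "z": -1, "twist": 0},
    {"hand": 14, "x": 0, "y": 0, "z": 0, "twist": 0},
    {"hand": 14, "x": 0, "y": 0, "z": 0, "twist": 0},
    {"hand": 14, "x": 0, "y": 0, "z": 0, "twist": 0}
  ]
}}

```text
time: 17.02
tcp_pos: [0.4931, 0.1684, 0.0878]
orientation: [2.307, 2.132, 0.001]
contact_force: [3.8, -0.5, 4.4]
finger_gap: 0.0195
grasp_force: 50.0
```

>>> {"op": "drive_tool", "data": {
  "plan": [
    {"hand": 14, "x": 0, "y": 0, "z": -1, "twist": 0},
    {"hand": 14, "x": 0, "y": 0, "z": -1, "twist": 0},
    {"hand": 14, "x": 0, "y": 0, "z": 0, "twist": 0},
    {"hand": 14, "x": 0, "y": 0, "z": 0, "twist": 0},
    {"hand": 14, "x": 0, "y": 0, "z": 0, "twist": 0}
  ]
}}

```text
time: 17.43
tcp_pos: [0.4932, 0.1684, 0.087]
orientation: [2.307, 2.132, 0.002]
contact_force: [-3.7, -0.8, 20.5]
finger_gap: 0.0199
grasp_force: 50.0
```

The force jumped to about 20 N at TCP z = 0.087, the predicted home height, so the shoulder is bearing. I'll press slightly more, then check.

>>> {"op": "drive_tool", "data": {
  "plan": [
    {"hand": 14, "x": 0, "y": 0, "z": -0.4, "twist": 0},
    {"hand": 14, "x": 0, "y": 0, "z": 0, "twist": 0},
    {"hand": 14, "x": 0, "y": 0, "z": 0, "twist": 0},
    {"hand": 14, "x": 0, "y": 0, "z": 0, "twist": 0},
    {"hand": 14, "x": 0, "y": 0, "z": 0, "twist": 0},
    {"hand": 14, "x": 0, "y": 0, "z": 0, "twist": 0}
  ]
}}

```text
time: 17.93
tcp_pos: [0.4932, 0.1684, 0.0869]
orientation: [2.307, 2.132, 0.002]
contact_force: [-5.8, -1.1, 24.7]
finger_gap: 0.0196
grasp_force: 50.0
```

Run:
```python
from h import *
import cv2
s=ctrl.sense();print(s["time"],s["tcp_pos"],s["contact_force"],s["moment"])
a=ctrl.read_camera("side")[:,:,::-1];cv2.imwrite("pics/s5.png",cv2.resize(a[140:440,200:420],None,fx=2,fy=2,interpolation=cv2.INTER_CUBIC))
```

```text
17.9333 [0.49315844 0.16842733 0.08694446] [-5.84143043 -1.05827464 24.70491225] [-0.38017538  1.22806155  0.02024129]
```

View pics/s5.png

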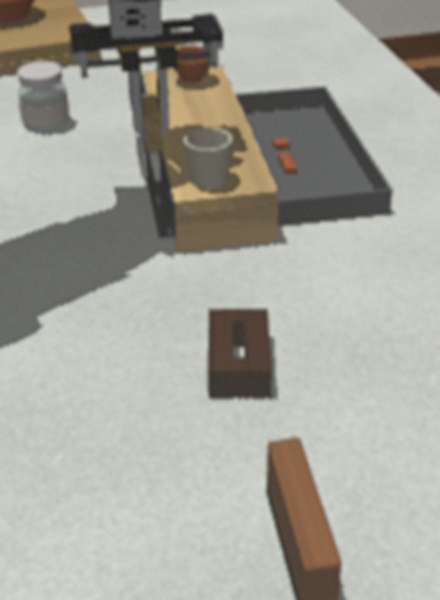

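The holder is seated at the lip (about (152,130)), the chips are in the tray, the scraper is standing, and the bowl, cup and jar are in place. The press holds steady at 25 N, so I'll hand in.

```bash
python3 -c "
from bench import ctrl
print(ctrl.hand_in())"
```

```text
the job is handed in; nothing more can be done
None
```

I handed the job in at about 18 s: all three chips are in the tray, the scraper is standing on the table, and the holder is seated in the clip, still gripped and pressed down with about 25 N; no verdict came back.

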